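# Press open the touch-latch ingredient bin

## Task

Get the wide ingredient bin ready for refilling: with a fingertip, press down the front of its push-to-open lid and let go so that the lid springs ajar by itself, then push the lid up and back with the finger until it has tipped past upright and stays fully open. Leave the narrow bin shut, and do not lift or shove aside any of the things standing about.

Things in the scene. Friction and masses are not known exactly. Their poses are not given: they have to be found in the camera images.
- wide_bin: the wide ingredient bin, fixed: an open white box 170 mm deep (front to back), 200 mm wide, 120 mm high, with a grey hinged lid, on a dark riser 0 to 40 mm high; origin under the box's centre (on top of the riser); x axis from its front (towards the robot, give or take its yaw) to its back, y to its left seen from the front, z up. Only its width tells it from the narrow bin
- wide_lid (a joint): angle of the wide bin's lid (smooth, slippery plastic, about 0.15 kg): 0 latched shut; pressed in it goes negative (stop at -0.045 rad), and the latch lets go at about -0.025 (front edge 4 to 5 mm down, 3 to 4 N); freed, a spring plunger lifts it to rest ajar at about 0.47; from there it swings freely, falls back unless brought past upright (1.57), then falls on to its stop at 2.00 and stays
- wide_press (a point): press spot of the wide bin's lid, a flat darker patch 20 x 46 mm on top of the lid at the middle of its front, 26 mm behind its front, 155 mm in front of the hinge line, 134 mm above the bin's origin while shut; moves with the lid
- wide_edge (a point): middle of the lid's front edge on the wide bin: the axis of a round bead 12 mm thick and 210 mm long, parallel to the hinge line and 175 mm in front of it (the rest of the lid is a 6 mm plate); 128 mm above the bin's origin while shut, about 210 mm when ajar; moves with the lid
- wide_hinge (a point): middle of the hinge line of the wide bin's lid, at the back rim, 128 mm above the bin's origin, level with the lid's underside; the line runs along the bin's y axis
- narrow_bin: the narrow bin, fixed: the same make, 170 mm deep, 110 mm wide, 120 mm high, on its own riser 0 to 40 mm high; origin and axes as for the wide bin; to be left shut
- narrow_lid (a joint): angle of the narrow bin's lid, same latch, 0 shut; to stay shut
- jar: loose bystander in the row with the two bins (any order): jar, 52 mm across, 100 mm high; origin at its underside
- spoon: loose bystander behind the bins: steel spoon 160 mm long, lying flat
- mug: loose bystander on the right: white mug, 80 mm across, 90 mm high; origin at its underside
- can: loose bystander on the left: can, 74 mm across, 110 mm high; origin at its underside
- tub: loose bystander behind the bins: white lidded tub 88 x 108 x 63 mm; origin at its underside
- carton: loose bystander on the right: cardboard carton 100 x 50 x 120 mm; origin at its underside

How it is judged:
By the outcome, as a careful person would: the job done as asked, in the order asked, and still so for the second after the job is handed in, with the robot touching nothing.
It also fails if it takes over 45 s, if anything falls off the work surface, if the arm or the gripper's body presses on something with over 40 N, if the wrist force passes 120 N, or if a joint passes its speed limit or range.

## Robot

A 7-joint arm with a two-finger parallel gripper is mounted at the origin on the work surface. World frame = base frame: x ahead of the robot, y to its left, z up, the work surface at z = 0. Lengths are in mm, angles in rad, forces in N, time in s.
With the tool pointing down it reaches from about 425 to 825 mm from the base axis. Payload 3.6 kg.
Tool frame: the origin (TCP) lies on the centre line of the jaws, within the pads' length; the fingertips stand r.tcp_to_tips ahead of it and the grasp point (between the pads) lies 3 mm ahead of it (r.tcp_to_tips is the distance from the TCP to the fingertips, in mm); z points along the fingers, y is the direction in which the jaws open and shut (so a half turn about z gives the same grasp; the last joint's range is limited). The gripper opens to 85 mm and grips with 20 to 120 N. Pads are 22 mm wide; open, the fingers measure 114 mm over their backs; the gripper's body (76 mm by 85 mm) begins 54 mm behind the grasp point. The pads swing forward as they close: fully open they stand 13 mm farther back than shut.
Start: joints at [1.272, 0.615, -0.013, 1.423, 0.008, 1.103, -0.04], TCP at [174.515, -626.106, 253.297] pointing down, gripper open.
Joint ranges: [-3.12, 3.12], [-0.3, 2.06], [-1.34, 1.32], [0.26, 2.42], [-1.36, 4.5], [0.01, 1.98], [-2.84, 2.84]. Speed limits (rad/s): [2.79, 2.79, 3.14, 3.14, 3.14, 3.14, 3.14].

## Interface

Orientations are given as a 3x3 rotation matrix whose columns are the frame's x, y, z axes.
In Python, from plant import r, viewer gives the robot as it stands.
- The arm moves only by the shell command python3 -m crank 'ROWS' [FORCE]. ROWS is text: rows parted by semicolons, each of 5 numbers parted by spaces: the shift along the tool's x, y, z in mm, then the turn about the tool's z in degrees, then the gripper's target within -1 to 1 (shut at 1, half-way at 0, fully open at -1). A call has 1 to 20 rows; each row shifts and turns the pose as measured when the row begins, along the tool's axes as they then stand; what a row does not reach is not made up. A row lasts 1/8 s, in which the tool goes at most 62.5 mm and 10.7 degrees, less where a joint would pass 70% of its speed; a pose out of reach is approached as far as the arm can. A call is refused whole if a number of a shift passes 62.5 or a number of a turn 10.7, either way. A call with a gripper value outside its range is refused whole. The fingers move at their own pace and stop on an object; FORCE is the grip in N (left out, the last holds). Time passes only in rows, so rows that do not move let the fingers close. It gives the time, the measured TCP pose, the force and the opening at its end, in the units of the state.
- r.state(): the state, without advancing time (a new reading comes with each control period).
- viewer.camera(name): name is "side" or "top" or "wrist"; returns a dict with "img" (384x512x3 uint8, blue, green, red), "z_map" (384x512 float32, mm along the optical axis (not along the pixel's ray), 0 where there is no reading), "mtx" (3x3 intrinsics, pixels), "rvec" (rotation vector, rad) and "tvec" (3), from world to camera coordinates, as OpenCV has them. Camera axes: x right, y down, z forward; pixel columns grow to the right and rows downward; lengths in mm; the calibration is good to about 2 mm. A picture is of the moment at which its call begins.
- r.close_job(): hands the job in, once; it reports no verdict.
The state is a dict: "time": time; "joint_pos": joint angles; "dq": joint speeds; "effort": joint torques, N m; "ee_pos": TCP position; "eef_rot": TCP orientation; "force": force on the tool from outside, world axes, zero at the start; "torque": the same for the moment, N m; "gripper_width": finger opening in mm.
Only numpy, scipy, OpenCV 4.12 (cv2) and the standard library are available. Lean on these libraries where they do the work, as an engineer would, in place of code of your own. Each camera call takes 0.05 s, during which the arm holds its last target.

## Working session

There is one attempt and no reset: what is moved stays moved. The work goes in short steps, Python scripts to look and compute and a shell command to move; the robot and the scene stay as the last step left them, time stands still between calls to the robot, and variables do not carry over. Pictures are saved under pics/ and viewed, and the job is handed in when it is done.

```bash
ls; mkdir -p pics; cat > h.py <<'E'
import numpy as np, cv2
from plant import r, viewer
def w(c,u,v,z=None):
    R=cv2.Rodrigues(np.array(c["rvec"],float))[0];t=np.array(c["tvec"],float).ravel();K=np.array(c["mtx"])
    if z is None: z=c["z_map"][int(v),int(u)]
    p=np.linalg.inv(K)@np.array([u,v,1.])*z
    return R.T@(p-t)
def grid(c):
    K=np.array(c["mtx"]);R=cv2.Rodrigues(np.array(c["rvec"],float))[0];t=np.array(c["tvec"],float).ravel()
    v,u=np.mgrid[0:384,0:512];z=c["z_map"]
    P=np.stack([(u-K[0,2])/K[0,0]*z,(v-K[1,2])/K[1,1]*z,z],-1)
    return (P-t)@R
E
python3 - <<'E'
from h import *
s=r.state();print(s,r.tcp_to_tips)
import pickle
for n in("side","top"):
    c=viewer.camera(n);cv2.imwrite(f"pics/{n}0.png",c["img"]);pickle.dump(c,open(f"{n}0.pkl","wb"))
    R=cv2.Rodrigues(np.array(c["rvec"],float))[0];print(n,-R.T@np.array(c["tvec"]).ravel(),R[2])
E
```

```text
pics
{'time': 0.0, 'joint_pos': array([ 1.27246596,  0.61595701, -0.01265035,  1.42492224,  0.00810299,
        1.10340896, -0.04040927]), 'dq': array([ 2.92153750e-05, -5.44661460e-04, -1.73649384e-04,  4.55127288e-05,
        1.11607312e-03,  3.74287795e-05,  1.14696777e-03]), 'effort': array([ 2.94855954e-04, -4.69211268e+01,  2.59214099e-01, -1.71032935e+01,
        9.96388873e-03,  9.70345776e-03,  7.72639446e-07]), 'ee_pos': array([ 174.35403315, -625.43068489,  252.10572126]), 'eef_rot': array([[ 9.63257820e-01,  2.68577431e-01, -7.32342313e-04],
       [ 2.68578428e-01, -9.63254465e-01,  2.54221949e-03],
       [-2.26492244e-05, -2.64550415e-03, -9.99996500e-01]]), 'force': array([-0.46091112,  0.13021064, -0.50251202]), 'torque': array([-0.00706111, -0.04266336,  0.01829418]), 'gripper_width': 85.52412854652444} 22.0
side [  93.10857637  622.90167336 1045.64847655] [ 0.41954693 -0.50445405 -0.75465653]
top [3.39675479e+02 3.62342216e-01 1.84208374e+03] [ 0.15352439  0.00564054 -0.98812876]
```

View pics/top0.png

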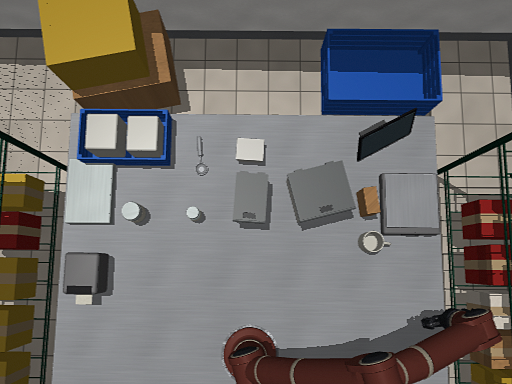

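View pics/side0.png

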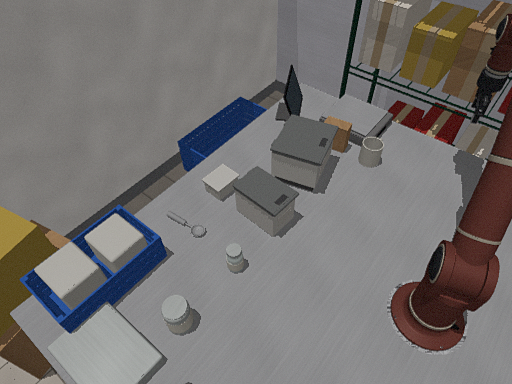

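The top view shows the wide bin at about (321,194), yawed, with its press patch near (333,215). The narrow bin is at (252,197), and the carton is close on the wide bin's right at (369,201). Next I'll measure the lid.

```bash
python3 - <<'E'
from h import *
import pickle
c=pickle.load(open("top0.pkl","rb"));cv2.imwrite("pics/crop.png",cv2.resize(c["img"][145:265,225:405],None,fx=4,fy=4,interpolation=cv2.INTER_CUBIC))
d=pickle.load(open("side0.pkl","rb"));cv2.imwrite("pics/crop2.png",cv2.resize(d["img"][100:200,255:395],None,fx=5,fy=5,interpolation=cv2.INTER_CUBIC))
for n,cc in(("top",c),("side",d)):
    P=grid(cc);x,y,z=P[...,0],P[...,1],P[...,2]
    m=(z>125)&(z<200)&(x>450)&(x<800)&(y>-400)&(y<150)&(cc["z_map"]>0)
    k,l=cv2.connectedComponents(m.astype(np.uint8),connectivity=4)
    for i in range(1,k):
        q=P[l==i]
        if len(q)<60: continue
        # lid top plane
        zz=np.median(q[:,2]); q=q[abs(q[:,2]-zz)<8]
        rect=cv2.minAreaRect(q[:,:2].astype(np.float32))
        print(n,len(q),zz,np.percentile(q[:,2],[5,95]),rect,q.mean(0))
E
```

```text
top 2757 166.73459548486548 [161.00180332 172.74534904] ((609.74658203125, -256.0684814453125), (192.19174194335938, 211.69659423828125), 14.700705528259277) [ 605.7557026  -255.98980992  166.79849647]
top 1518 136.36234392105396 [130.50740835 142.50529163] ((586.2017822265625, 1.3359527587890625), (119.98229217529297, 191.02120971679688), 86.37297058105469) [582.44666206   1.31889257 136.44972931]
side 2172 164.78766659411227 [161.22106323 168.0598963 ] ((607.5761108398438, -253.78018188476562), (191.94296264648438, 219.34600830078125), 14.617679595947266) [ 600.33863398 -246.3397587   164.90198392]
side 1695 135.05748208713715 [131.32104946 138.20296523] ((584.3980712890625, 3.0305023193359375), (123.4234619140625, 192.98312377929688), 86.2850341796875) [577.66938209   7.31700314 134.97510534]
```

View pics/crop.png

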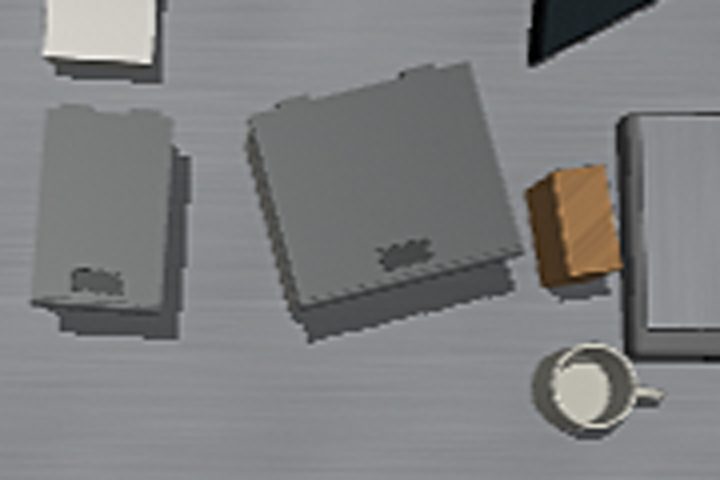

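View pics/crop2.png

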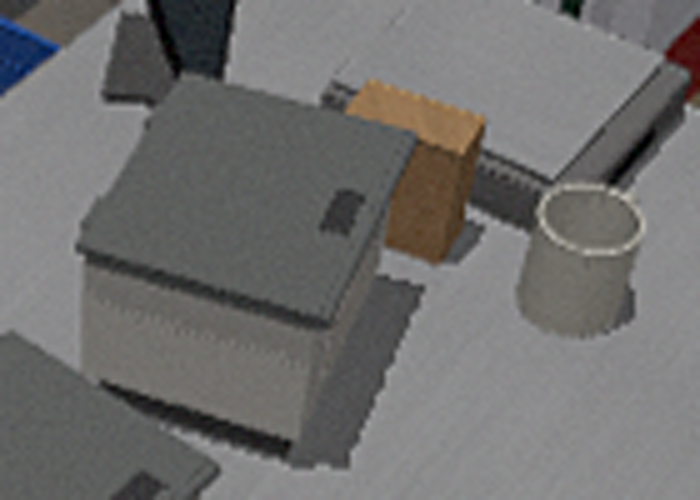

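The lid top is at z ≈ 165.5 (top and side differ by about 2 mm), so the riser is about 31.5 mm and the yaw about 14.6°. That yaw nearly matches the tool x axis, at 15.6°. I'll work out the press spot and the relative moves.

```bash
cat >> h.py <<'E'
def ray(c,u,v,z):
    R=cv2.Rodrigues(np.array(c["rvec"],float))[0];t=np.array(c["tvec"],float).ravel();K=np.array(c["mtx"])
    o=-R.T@t;d=R.T@np.linalg.inv(K)@np.array([u,v,1.]);return o+d*(z-o[2])/d[2]
E
python3 - <<'E'
from h import *
import pickle
c=pickle.load(open("top0.pkl","rb"));d=pickle.load(open("side0.pkl","rb"))
o=lambda u,v:(225+(u+.5)/4-.5,145+(v+.5)/4-.5)
o2=lambda u,v:(255+(u+.5)/5-.5,100+(v+.5)/5-.5)
a=ray(c,*o(405,253),165.5);b=ray(d,*o2(343,212),165.5);print("press",a,b)
L=ray(c,*o(297,303),164);Rr=ray(c,*o(522,253),164);BL=ray(c,*o(249,118),165);BR=ray(c,*o(470,63),165)
print(L,Rr,BL,BR,np.linalg.norm(L-Rr))
for p,q in((Rr,L),(BR,BL)): print(np.degrees(np.arctan2(-(q-p)[0],(q-p)[1])))
L2=ray(d,*o2(329,323),164);R2=ray(d,*o2(415,133),164);print(L2,R2,np.linalg.norm(L2-R2),np.degrees(np.arctan2(-(L2-R2)[0],(L2-R2)[1])))
s=r.state();R=s["eef_rot"]
for p in(a,b):
    g=p.copy();g[2]=165.5+22; print("tool delta",R.T@(g-s["ee_pos"]))
E
```

```text
press [ 542.99682387 -272.99733242  165.5       ] [ 539.61274902 -272.75975603  165.5       ]
[ 496.49727835 -174.91351492  164.        ] [ 544.3912241  -379.47296785  164.        ] [ 666.30488073 -131.55630777  165.        ] [ 720.23625702 -335.45143633  165.        ] 210.09140825745243
13.17742058465602
14.815748423492714
[ 488.73061361 -175.74772877  164.        ] [ 545.27922125 -379.50564376  164.        ] 211.45929382873553 15.510845235543961
tool delta [ 449.80972898 -240.42198806   65.26963581]
tool delta [ 446.61374245 -241.55955881   65.27246783]
```

```bash
python3 -m crank '50 -27 0 0 1;50 -27 0 0 1;50 -27 0 0 1;50 -27 0 0 1;50 -27 0 0 1;50 -27 0 0 1;50 -27 0 0 1;50 -27 0 0 1;40 -22 0 0 1;0 0 0 0 1' 20
python3 - <<'E'
from h import *
s=r.state();R=s["eef_rot"];print(R,s["force"],s["gripper_width"])
print(R.T@(np.array([541,-273,187.5])-s["ee_pos"]))
for n in("wrist","top"): cv2.imwrite(f"pics/{n}1.png",viewer.camera(n)["img"])
E
```

```text
time: 1.35
ee_pos: [543.7, -266.7, 245.5]
eef_rot: [[0.964, 0.266, -0.008], [0.266, -0.964, 0.009], [-0.005, -0.011, -1.0]]
force: [0.2, -0.7, 0.1]
gripper_width: -0.1
[[ 0.96402391  0.26569998 -0.00783727]
 [ 0.26576732 -0.96399157  0.00937975]
 [-0.00506286 -0.0111252  -0.9999253 ]] [ 0.16370372 -0.74088751  0.0832203 ] -0.07765466815325246
[-3.96053354  5.98614248 57.98311501]
```

View pics/wrist1.png

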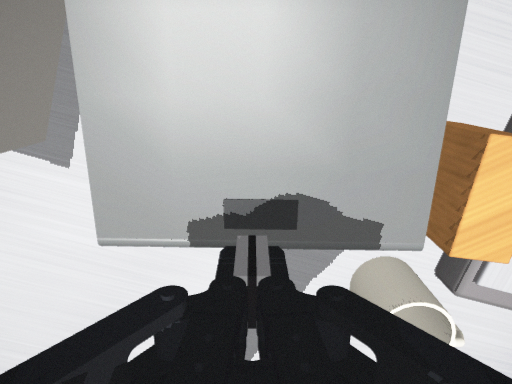

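The wrist view shows the press patch at about (261,214), the front bead along v≈243, and the shut fingers centred at u≈252. I'll check this with the wrist calibration.

```bash
python3 - <<'E'
from h import *
c=viewer.camera("wrist");s=r.state();R=s["eef_rot"]
for u,v in((261,214),(223,214),(299,214),(261,198),(261,230)):
    p=ray(c,u,v,165.5);print(p,w(c,u,v), R.T@(p+[0,0,22]-s["ee_pos"]))
a=ray(c,98,243,162);b=ray(c,424,247,162);print(a,b,np.degrees(np.arctan2(-(a-b)[0],(a-b)[1])))
E
```

```text
[ 536.01728825 -279.2276954   165.5       ] [ 537.1038     -278.87493295  168.32486605] [-4.1873869   5.24265373 58.32491974]
[ 529.72855316 -255.99730639  165.5       ] [ 531.18928346 -255.96412813  169.01244447] [ -4.33169007 -18.82279788  58.50485816]
[ 542.29397931 -302.41359412  165.5       ] [ 543.4209089  -301.64807224  168.68850299] [-4.0433601  29.26201577 58.14532594]
[ 546.35599864 -276.37267097  165.5       ] [ 547.28802217 -276.06309486  168.29675993] [ 6.53718141  5.12335227 58.22745818]
[ 525.35745132 -282.1713986   165.5       ] [ 526.67969883 -281.74986539  168.52163888] [-15.24506674   5.36566077  58.42540852]
[ 486.35877384 -180.57401663  162.        ] [ 540.2151687  -390.05730299  162.        ] 14.418018831436976
```

```bash
python3 -m crank '-2 3 15 0 1;-2 3 15 0 1;0 0 15 0 1;0 0 3 0 1;0 0 0 0 1'
python3 - <<'E'
from h import *
s=r.state();R=s["eef_rot"];print(s["force"],s["ee_pos"],R.T@(np.array([538.5,-276,187.5])-s["ee_pos"]))
E
```

```text
time: 2.12
ee_pos: [531.7, -285.3, 193.0]
eef_rot: [[0.969, 0.246, -0.016], [0.247, -0.969, 0.004], [-0.014, -0.008, -1.0]]
force: [-0.4, 0.4, 0.2]
gripper_width: -0.4
[-0.40152527  0.40880798  0.20980388] [ 531.72449914 -285.32702665  193.03532802] [ 8.94297301 -7.32638447  5.46699357]
```

```bash
python3 -m crank '7 -6 -4 0 1;0 0 0 0 1;0 0 0 0 1'
python3 - <<'E'
from h import *
s=r.state();R=s["eef_rot"];print(s["force"],s["ee_pos"],R.T@(np.array([538.5,-276,187.5])-s["ee_pos"]))
cv2.imwrite("pics/wrist2.png",viewer.camera("wrist")["img"])
E
```

```text
time: 2.5
ee_pos: [538.8, -276.7, 198.6]
eef_rot: [[0.969, 0.248, -0.012], [0.248, -0.969, 0.003], [-0.011, -0.006, -1.0]]
force: [-0.5, 0.2, -0.3]
gripper_width: 0.1
[-0.51220727  0.15277073 -0.3323595 ] [ 538.81877064 -276.73651919  198.62754071] [-1.39146816e-03 -7.22913880e-01  1.11329974e+01]
```

View pics/wrist2.png

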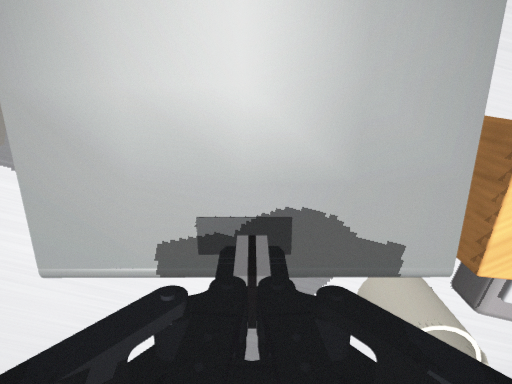

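The patch centre is at about (244,236) and the fingertips are over it, within about 4 mm. Now I'll press gently.

```bash
python3 -m crank '0 0 4 0 1;0 0 3 0 1;0 0 2 0 1;0 0 0 0 1'; python3 -m crank '0 0 2 0 1;0 0 0 0 1'
```

```text
time: 3.05
ee_pos: [539.0, -276.7, 189.8]
eef_rot: [[0.969, 0.248, -0.011], [0.248, -0.969, 0.003], [-0.01, -0.006, -1.0]]
force: [-1.3, 0.2, 2.8]
gripper_width: 0.1
time: 3.3
ee_pos: [538.9, -276.7, 188.2]
eef_rot: [[0.969, 0.248, -0.011], [0.248, -0.969, 0.003], [-0.01, -0.006, -1.0]]
force: [-1.3, 0.8, 2.4]
gripper_width: -0.2
```

```bash
python3 -m crank '0 0 2 0 1;0 0 0 0 1'; python3 -m crank '0 0 2 0 1;0 0 0 0 1'
```

```text
time: 3.55
ee_pos: [538.8, -276.7, 186.2]
eef_rot: [[0.969, 0.248, -0.011], [0.248, -0.969, 0.003], [-0.01, -0.006, -1.0]]
force: [-0.7, 0.5, 3.8]
gripper_width: 0.4
time: 3.8
ee_pos: [538.8, -276.7, 184.1]
eef_rot: [[0.969, 0.248, -0.011], [0.248, -0.969, 0.003], [-0.01, -0.006, -1.0]]
force: [-0.7, 0.0, 2.1]
gripper_width: 0.0
```

The force fell from 3.8 to 2.1 N about 6 mm down, so the latch seems to have let go. I'll lift off quickly.

```bash
python3 -m crank '-10 0 -60 0 1;-40 0 -60 0 1;-30 0 -10 0 1;0 0 0 0 1'
python3 - <<'E'
from h import *
s=r.state();print(s["force"],s["ee_pos"])
for n in("side","wrist"): cv2.imwrite(f"pics/{n}3.png",viewer.camera(n)["img"])
E
```

```text
time: 4.3
ee_pos: [465.5, -297.1, 310.6]
eef_rot: [[0.969, 0.249, -0.013], [0.249, -0.969, 0.003], [-0.012, -0.006, -1.0]]
force: [-0.1, 0.8, -0.1]
gripper_width: -0.1
[-0.05725517  0.79132155 -0.1055336 ] [ 465.48718428 -297.11412893  310.610953  ]
```

View pics/side3.png

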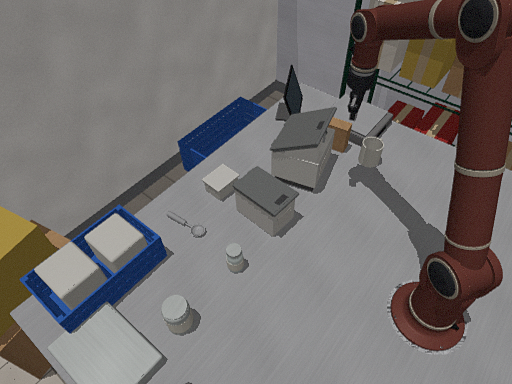

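The lid is ajar by itself. Now I'll go down in front of the bead, with the tip about 28 mm below its axis.

```bash
python3 -m crank '0 0 40 0 1;0 0 36 0 1;0 0 0 0 1;0 0 0 0 1'
python3 - <<'E'
from h import *
s=r.state();R=s["eef_rot"];print(s["force"],s["ee_pos"],R.T@(np.array([537.5,-276,238])-s["ee_pos"]))
c=viewer.camera("wrist");cv2.imwrite("pics/wrist4.png",c["img"])
P=grid(c);print(w(c,256,200),w(c,150,200),w(c,350,200))
E
```

```text
time: 4.9
ee_pos: [471.2, -291.6, 229.0]
eef_rot: [[0.966, 0.259, -0.013], [0.259, -0.966, 0.009], [-0.01, -0.012, -1.0]]
force: [-0.4, -0.6, 1.3]
gripper_width: 0.5
[-0.37139991 -0.62448317  1.32471086] [ 471.23539491 -291.63422047  229.00622277] [67.95964461  1.95049008 -9.69520807]
[ 423.89062799 -307.3257836     0.69239799] [ 393.8060821  -196.12213991    1.28897655] [ 451.04798484 -404.74638314    2.3269829 ]
```

View pics/wrist4.png

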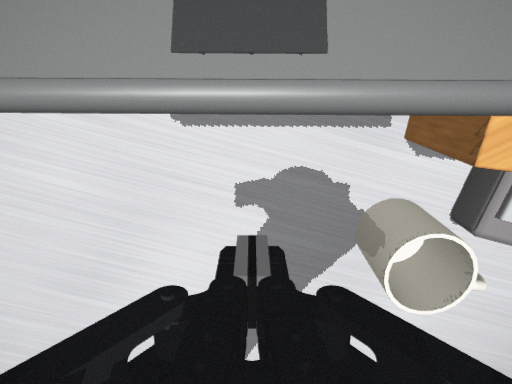

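```bash
python3 -m crank '20 0 0 0 1;20 0 0 0 1;6 0 0 0 1;0 0 0 0 1'
python3 - <<'E'
from h import *
s=r.state();R=s["eef_rot"];print(s["force"],R.T@(np.array([537.5,-276,238])-s["ee_pos"]))
E
```

```text
time: 5.45
ee_pos: [518.7, -280.6, 233.3]
eef_rot: [[0.966, 0.259, -0.006], [0.259, -0.966, 0.005], [-0.004, -0.006, -1.0]]
force: [0.2, 0.9, 0.0]
gripper_width: 0.3
[0.2116723  0.90702696 0.02271881] [19.2764137   0.40842045 -4.82295348]
```

```bash
python3 -m crank '6 0 -8 0 1;8 0 -11 0 1;10 0 -12 0 1;8 0 -10 0 1;0 0 0 0 1'
python3 - <<'E'
from h import *
s=r.state();R=s["eef_rot"];print(s["force"],R.T@(np.array([688.5,-237,159.5])-s["ee_pos"]))
for n in("side","wrist"): cv2.imwrite(f"pics/{n}5.png",viewer.camera(n)["img"])
E
```

```text
time: 6.08
ee_pos: [546.8, -274.3, 278.0]
eef_rot: [[0.967, 0.254, -0.013], [0.254, -0.967, 0.004], [-0.012, -0.007, -1.0]]
force: [-1.4, -1.1, -0.3]
gripper_width: -0.1
[-1.39120328 -1.13301414 -0.341133  ] [147.90578808   0.68578973 116.82406577]
```

View pics/wrist5.png

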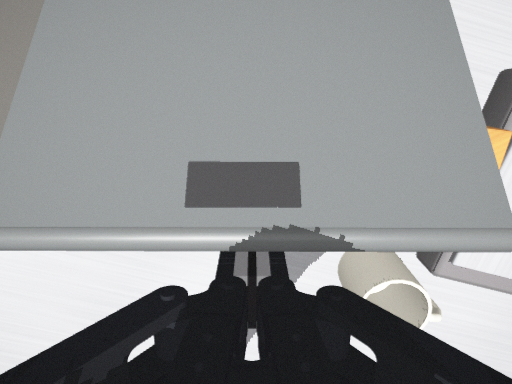

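View pics/side5.png

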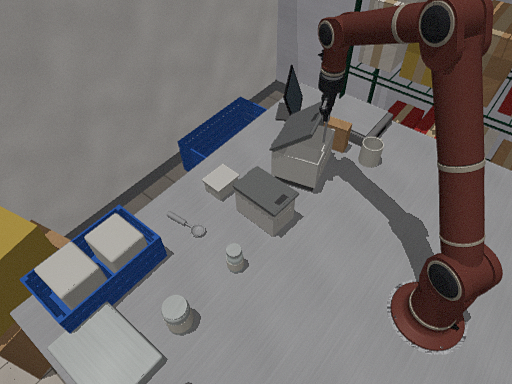

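The bead rests against the finger, which is about 20 mm below it, and the lid is at about 0.72 rad. Carrying on, with a bit less rise.

```bash
python3 -m crank '12 0 -5 0 1;12 0 -7 0 1;12 0 -8 0 1;12 0 -7 0 1;0 0 0 0 1'
python3 - <<'E'
from h import *
s=r.state();R=s["eef_rot"];q=R.T@(np.array([688.5,-237,159.5])-s["ee_pos"]);th=np.arccos((q[0]-17)/175);print(s["force"],q,th,"overlap",175*np.sin(th)-(q[2]-22))
for n in("side","wrist"): cv2.imwrite(f"pics/{n}6.png",viewer.camera(n)["img"])
E
```

```text
time: 6.8
ee_pos: [586.2, -265.6, 306.5]
eef_rot: [[0.968, 0.247, -0.036], [0.247, -0.969, 0.002], [-0.035, -0.01, -0.999]]
force: [-1.6, 0.1, 0.7]
gripper_width: -0.3
[-1.6331562   0.10326462  0.71263545] [111.22202142  -0.85760017 143.25774791] 1.0022453471824873 overlap 26.211607138509834
```

View pics/wrist6.png

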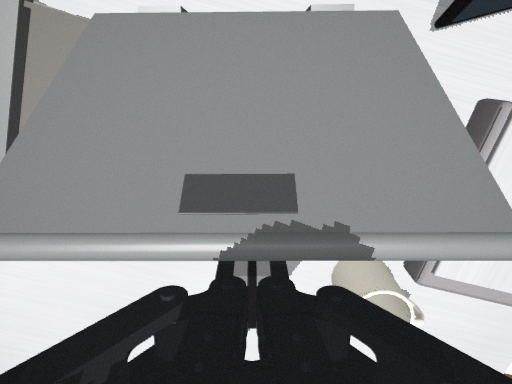

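```bash
python3 -m crank '12 0 -4 0 1;12 0 -4 0 1;12 0 -4 0 1;12 0 -2 0 1;0 0 0 0 1'
python3 - <<'E'
from h import *
s=r.state();R=s["eef_rot"];q=R.T@(np.array([688.5,-237,159.5])-s["ee_pos"]);th=np.arccos((q[0]-17)/175);print(s["force"],q,th,"overlap",175*np.sin(th)-(q[2]-22),s["joint_pos"].round(2))
for n in("side","wrist"): cv2.imwrite(f"pics/{n}7.png",viewer.camera(n)["img"])
E
```

```text
time: 7.52
ee_pos: [622.4, -257.6, 329.1]
eef_rot: [[0.969, 0.239, -0.058], [0.239, -0.971, -0.003], [-0.057, -0.011, -0.998]]
force: [0.3, -0.4, -0.2]
gripper_width: 0.3
[ 0.33013271 -0.40128422 -0.15727333] [ 78.74785858  -2.28590731 165.42680963] 1.2101864962985454 overlap 20.31750923372161 [ 0.36  0.63 -0.02  1.17  0.04  1.39 -0.99]
```

View pics/wrist7.png

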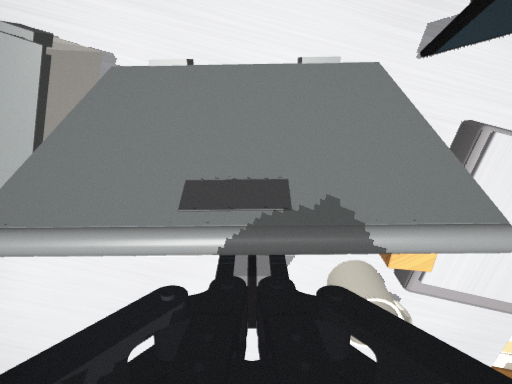

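View pics/side7.png

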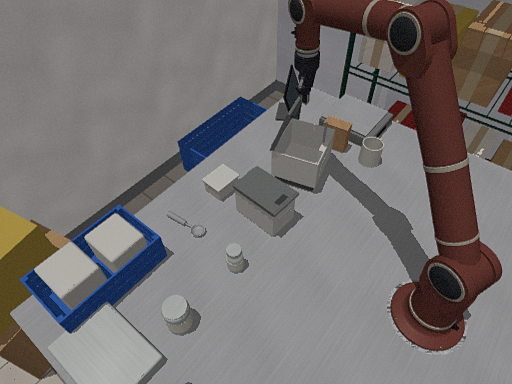

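```bash
python3 -m crank '14 0 -2 0 1;14 0 -2 0 1;14 0 -1 0 1;14 0 0 0 1;14 0 0 0 1;0 0 0 0 1'
python3 - <<'E'
from h import *
s=r.state();R=s["eef_rot"];q=R.T@(np.array([688.5,-237,159.5])-s["ee_pos"]);print(s["force"],q,s["joint_pos"].round(2))
for n in("side","wrist"): cv2.imwrite(f"pics/{n}8.png",viewer.camera(n)["img"])
E
```

```text
time: 8.38
ee_pos: [689.9, -239.6, 349.0]
eef_rot: [[0.97, 0.238, -0.048], [0.238, -0.971, -0.005], [-0.047, -0.007, -0.999]]
force: [-0.3, -0.7, -0.3]
gripper_width: -0.1
[-0.32589881 -0.7094111  -0.29954422] [  8.28080282  -1.63683118 189.29596728] [ 0.31  0.74 -0.02  0.91  0.03  1.54 -1.04]
```

View pics/wrist8.png

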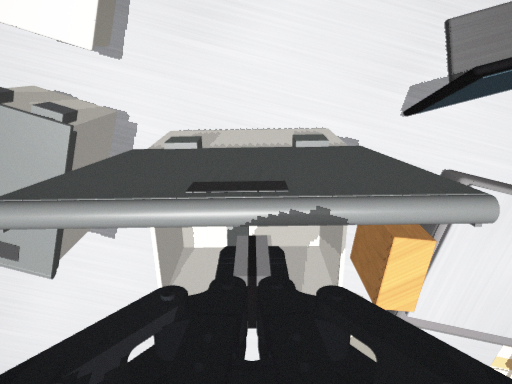

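View pics/side8.png

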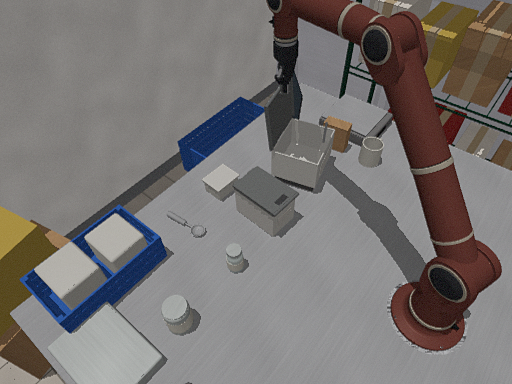

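The lid is about upright, but the tip is now only about 8 mm below the bead axis. I'll lower it while continuing to push.

```bash
python3 -m crank '0 0 10 0 1;6 0 10 0 1;12 0 6 0 1;12 0 0 0 1;8 0 0 0 1;0 0 0 0 1'
python3 - <<'E'
from h import *
s=r.state();R=s["eef_rot"];q=R.T@(np.array([688.5,-237,159.5])-s["ee_pos"]);print(s["force"],q,s["joint_pos"].round(2))
for n in("side","wrist"): cv2.imwrite(f"pics/{n}9.png",viewer.camera(n)["img"])
E
```

```text
time: 9.22
ee_pos: [731.6, -227.4, 346.4]
eef_rot: [[0.971, 0.24, -0.007], [0.239, -0.971, -0.006], [-0.009, 0.004, -1.0]]
force: [0.1, -0.7, 0.5]
gripper_width: 0.0
[ 0.09408559 -0.74808617  0.54057558] [-42.57435245  -1.73591275 187.21985227] [ 0.28  0.8  -0.02  0.79  0.02  1.56 -1.07]
```

View pics/wrist9.png

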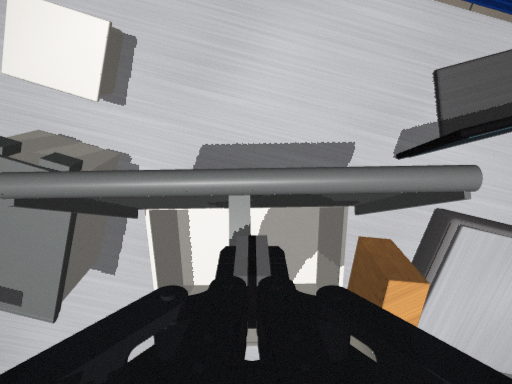

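View pics/side9.png

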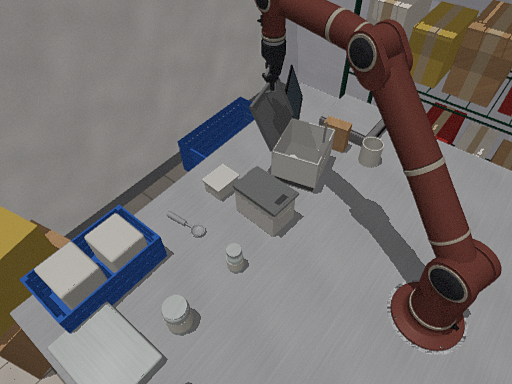

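The lid has tipped past upright and away from the finger (bead at v≈180, beyond the tips). Next I withdraw up and towards the robot.

```bash
python3 -m crank '-30 0 -20 0 1;-40 0 -20 0 1;-40 0 -20 0 1;-40 0 0 0 1;-40 0 0 0 1;0 0 0 0 1;0 0 0 0 1;0 0 0 0 1;0 0 0 0 1'
python3 - <<'E'
from h import *
s=r.state();print(s["force"],s["ee_pos"],abs(s["dq"]).max())
for n in("side","top"):
    c=viewer.camera(n);cv2.imwrite(f"pics/{n}10.png",c["img"])
    P=grid(c);
    b=(P-np.array([688.5,-237,159.5]));bx=b[...,0]*.968+b[...,1]*.25;by=-b[...,0]*.25+b[...,1]*.968;bz=b[...,2]
    m=(abs(by)<95)&(bx>5)&(bx<110)&(bz>40)&(bz<180)
    print(n,m.sum(),np.percentile(np.arctan2(bz[m],-bx[m]),[10,50,90]) if m.any() else 0)
E
```

```text
time: 10.45
ee_pos: [539.6, -275.5, 405.6]
eef_rot: [[0.972, 0.236, -0.016], [0.236, -0.972, -0.005], [-0.017, 0.001, -1.0]]
force: [0.7, -0.6, -0.2]
gripper_width: 0.1
[ 0.74252425 -0.63280369 -0.21922884] [ 539.57650927 -275.46486876  405.609921  ] 0.00860941710994985
side 1177 [1.99500721 2.02232761 2.05264403]
top 1311 [1.9877934  2.02176179 2.05845934]
```

View pics/side10.png

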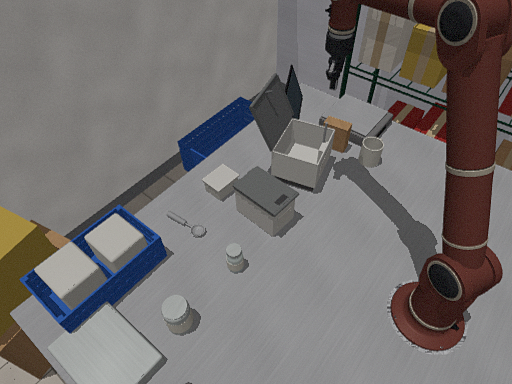

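View pics/top10.png

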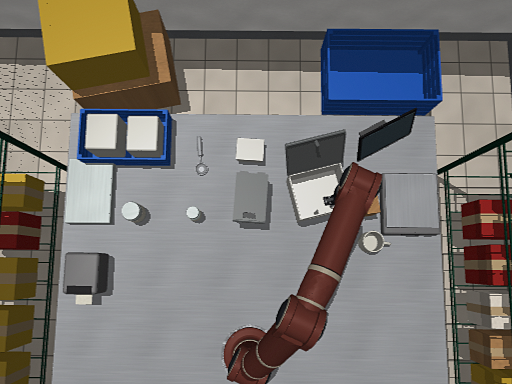

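The lid is at about 2.0 rad in both views. The narrow bin is shut and nothing else has moved. The arm is clear and still, so I'll hand in.

```bash
python3 -c "
from plant import r
print(r.close_job())"
```

```text
the job is handed in; nothing more can be done
None
```

The wide bin's lid is fully open, and I handed the job in at about 10.5 s of the 45 s allowed.

- **Pressing:** I pressed the lid's front patch down with the shut fingertips. The force rose to about 3.8 N and dropped about 6 mm down. I let go and the pictures showed the lid ajar by itself.
- **Opening:** I pushed the front bead up and back with the fingers until the lid tipped past upright and fell on to its stop. Just before upright the fingertips were only about 8 mm below the bead's axis, so I lowered them while pushing on.
- **Last checks:** depth readings put the lid at about 2.02 rad in both the side and top views, against the 2.00 stop. The narrow bin looks shut and the loose things look unmoved, though the arm partly hid the carton in the top view. The arm was clear and still, with under 1 N at the wrist.

Two small disagreements showed up in the measurements. The cameras differed by 2 to 3 mm on the lid's height and by up to about 8 mm on the press spot, and the tool overshot about 10 mm sideways once while hovering. I corrected for both before pressing.

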